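Seat a pressure-balance piston in the vee blocks against the end stop and clamp it

ROBOT

A 6-joint arm with a two-finger parallel gripper is mounted at the origin on a cart in front of the work surface, level with it; the furniture and walls round the work are solid. World frame = base frame: x ahead of the robot, y to its left, z up, the work surface at z = 0. Lengths are in m, angles in degrees, forces in N, time in s.
With the tool pointing down it reaches from about 0.35 to 0.875 m from the base axis. Payload 4.2 kg.
Tool frame: the origin (TCP) lies midway between the tips of the shut fingers; the grasp point (between the pads) lies r.grasp_offset behind it (r.grasp_offset is the distance from the TCP to the grasp point, in m); z points along the fingers, y is the direction in which the jaws open and shut (so a half turn about z gives the same grasp; the last joint's range is limited). The gripper opens to 87 mm and grips with 3 to 60 N. Pads are 19 mm wide; open, the fingers measure 117 mm over their backs; the gripper's body (75 mm by 190 mm) begins 51 mm behind the grasp point.
Start: joints at [89.301, 22.042, 0.453, 0, -68.411, -14.817], TCP at [0.167, 0.602, 0.223] pointing down, gripper open.
Joint ranges: [-179.83, 179.83], [-69.29, 118.12], [-61.27, 80.66], [-181.25, 117.63], [-171.15, -9.14], [-177.46, 177.46]. Speed limits (degrees/s): [159.86, 159.86, 180, 180, 180, 180].

INTERFACE

Orientations are given as a 3x3 rotation matrix whose columns are the frame's x, y, z axes.
In Python, from station import sense, optics, r gives the robot as it stands. The module is installed in compiled form; this text tells all that it offers.
- The arm moves only by the tool servo_tool, never from a script. Its argument "deltas" is a list of rows, each an object with "slide": the shift along the tool's x, y, z in units of 25 mm (1.0 is 25 mm), a list of three; "spin": the turn about the tool's z in units of 8 degrees (1.0 is 8 degrees). A call has 1 to 10 rows; each row shifts and turns the pose as measured when the row begins, along the tool's axes as they then stand; what a row does not reach is not made up. A row lasts 1/10 s, in which the tool goes at most 50 mm and 8.59 degrees, less where a joint would pass 70% of its speed; a pose out of reach is approached as far as the arm can. A call is refused whole if a number of a shift passes 1 or a number of a turn 1, either way. A call with a gripper value outside its range is refused whole. "gripper" is the closure in counts, from 0 (fully open) to 255 (shut), set as the call begins (left out, the last holds). The fingers move at their own pace and stop on an object; the grip force is fixed at half the most. Time passes only in rows, so rows that do not move let the fingers close. It gives the time, the measured TCP pose, the force and the opening at its end, in the units of the state.
- sense(): the state, without advancing time (a new reading comes with each control period).
- optics.capture(name): name is "scene" or "top"; returns a dict with "frame" (420x560x3 uint8, red, green, blue), "camera_matrix" (3x3 intrinsics, pixels), "eye" and "rotation" of the camera in the world. Camera axes: x right, y down, z forward; pixel columns grow to the right and rows downward; lengths in m; the calibration is good to about 2 mm. A picture is of the moment at which its call begins. There is no depth.
- r.finish_job(): hands the job in, once; it reports no verdict.
The state is a dict: "time_s": time; "joints": joint angles; "joint_velocities": joint speeds; "effort": joint torques, N m; "tcp_pos": TCP position; "ee_rot": TCP orientation; "wrist_force": force on the tool from outside, world axes, zero at the start; "moment": the same for the moment, N m; "gripper_width": opening from 0.0 (shut) to 1.0 (fully open).
Only numpy, scipy, OpenCV 4.12 (cv2) and the standard library are available. Lean on these libraries where they do the work, as an engineer would, in place of code of your own. Each camera call takes 0.05 s, during which the arm holds its last target.

TASK

Get the steel piston ready for measuring: lift it out of its wooden cradle and lay it in the pair of vee blocks with its thin nose towards the end stop, then press it gently along the vees until its nose bears on the stop - the stop screw is set differently for every job, so feel for it and never force it. Then press the toggle clamp's handle fully down so that the piston stays clamped, down in both vees and against the stop, and leave the other things on the bench where they are.

Things in the scene. Friction and masses are not known exactly. Their poses are not given: they have to be found in the camera images.
- piston_center (a point): Centre of the loose steel piston, a round bar 180 mm long, about 0.4 kg. x runs along its axis from the knurled flange (tail, 30 mm across, 12 mm long, flat face 90 mm behind this point) to the nose. Its shank is 22 mm in diameter, with two shallow grooves 25 mm either side of this point: grasp it between them. Starts level in the cradle, 48 mm above the bench, nose roughly away from the robot
- piston_nose (a point): Middle of the end face of the piston's nose (a 12 mm spigot 10 mm long), on its axis 90 mm ahead of its centre; axes as piston_center. The piston may roll about its axis
- cradle: Fixed wooden cradle that holds the piston at the start: a 124 x 58 mm base 10 mm thick with two notched saddles, 14 mm thick, 90 mm apart, tops 46 mm above the bench; origin under its middle on the bench, x along the piston
- vee_center (a point): Point on the axis of the two fixed vee blocks, midway between them, 60 mm above the bench: a seated piston's axis runs here. x along the vees to the stop, y left, z up. 90 degree vees, blocks 56 mm wide, tops 58 mm above the bench, covering x -58 to -32 and +32 to +58 mm; the gap between is free for fingers down to a plate 12 mm above the bench. Sliding a laid-in piston takes 2 to 6 N
- stop_bracket (a point): Point on the vees' axis, 112 mm from vee_center, in the boss that holds the stop screw. The stop is the screw's flat button, 16 mm across, 12 to 31 mm before this point; set differently every time and reported nowhere. So the piston is home with its centre at x -9 to +10 mm from vee_center; at x -16 mm it rests on both blocks short of the stop. Never push the button with more than 15 N
- clamp (a joint): Arm of the toggle clamp, rad: 0 open (start, arm up), about 1.10 shut. Pressing the handle down swings the arm over onto the piston: a sprung nylon pad presses with some 15 N on the shank over the far vee block. Friction holds the arm where it is left; a few N on the grip close it. At the end the linkage goes over centre against its own stop and then holds by itself
- clamp_grip (a point): Point on the upper face of the clamp handle's grip (20 wide, 13 thick, 68 mm long), 30 mm short of the handle's end. -y runs along the handle to its end, z is the normal of the upper face, to be pressed. Open, the handle points 69 degrees up and to the right, its end 205 mm above the bench; it is home when level, this point then at x +45, y -155, z +42 mm from vee_center
- knurled_fitting: Loose metal fitting, 27 mm across, 30 mm high, standing on the bench; bystander
- eraser: Loose eraser, 42 x 21 x 13 mm, lying on the bench between cradle and fixture; bystander

How it is judged:
By the outcome, as a careful person would: the job done as asked, in the order asked, and still so for the second after the job is handed in, with the robot touching nothing.
It also fails if it takes over 72 s, if anything falls off the work surface, if the arm or the gripper's body presses on something with over 40 N, if the wrist force passes 120 N, or if a joint passes its speed limit or range.

## Working session

There is one attempt and no reset: what is moved stays moved. The work goes in short steps, Python scripts to look and compute and a tool call to move; the robot and the scene stay as the last step left them, time stands still between calls to the robot, and variables do not carry over. Pictures are saved under pics/ and viewed, and the job is handed in when it is done.

Besides the shell and the picture viewer there is one more tool, called after "Request:" as name([rows], argument=value, ...), one row to a line, values as JSON. servo_tool: Moves the arm, as the interface text tells. Its arguments: {"type":"object","properties":{"deltas":{"type":"array"},"gripper":{"type":"number"}},"required":["deltas"]}

```bash
mkdir -p pics
python3 - <<'E'
from station import sense, optics, r
import cv2, numpy as np
s=sense(); print({k:np.round(v,4).tolist() for k,v in s.items()}, r.grasp_offset)
for n in ("scene","top"):
    c=optics.capture(n); cv2.imwrite(f"pics/{n}0.png",c["frame"][:,:,::-1])
    print(n,c["camera_matrix"].round(2).tolist(),c["eye"],c["rotation"].tolist() if hasattr(c["rotation"],'tolist') else c["rotation"])
E
```

```text
{'time_s': 0.0, 'joints': [89.3014, 22.0901, 0.3805, -0.0283, -68.4135, -14.8165], 'joint_velocities': [-0.0839, 0.0619, 0.0004, -0.0747, 0.1175, -0.0063], 'effort': [0.0013, -39.0663, 18.7404, 4.2198, 0.011, -0.0002], 'tcp_pos': [0.167, 0.6016, 0.2215], 'ee_rot': [[0.9635, -0.2677, -0.0005], [-0.2677, -0.9635, -0.0021], [0.0001, 0.0022, -1.0]], 'wrist_force': [0.0787, 0.3854, -1.5248], 'moment': [-0.0171, 0.0367, 0.0615], 'gripper_width': 1.0014} 0.0187
scene [[454.47, 0.0, 283.35], [0.0, 454.47, 213.25], [0.0, 0.0, 1.0]] [0.07680996 0.24016478 0.81801717] [[-0.5166894371720856, -0.661885515571729, 0.5430834096077136], [-0.8561572145831167, 0.40327110144353684, -0.3230591937366827], [-0.005181643761622886, -0.6318860522411163, -0.7750439778174297]]
top [[527.03, 0.0, 274.87], [0.0, 527.03, 205.53], [0.0, 0.0, 1.0]] [ 0.37122897 -0.04559346  1.2312536 ] [[0.0037016427176224504, -0.9885014901653074, 0.15116580890584103], [-0.9998423467533911, -0.006283740647336557, -0.016607114202907385], [0.017366043874828523, -0.15108050352194088, -0.988368909858912]]
```

View pics/scene0.png

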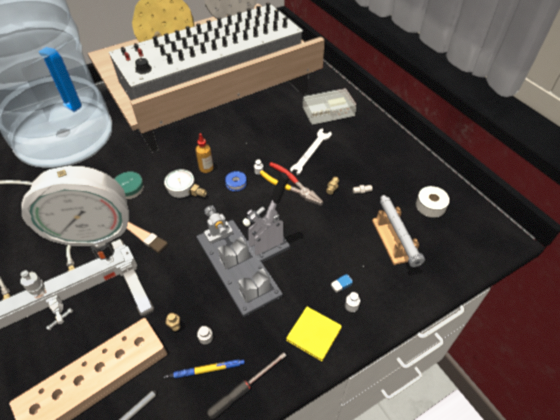

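View pics/top0.png

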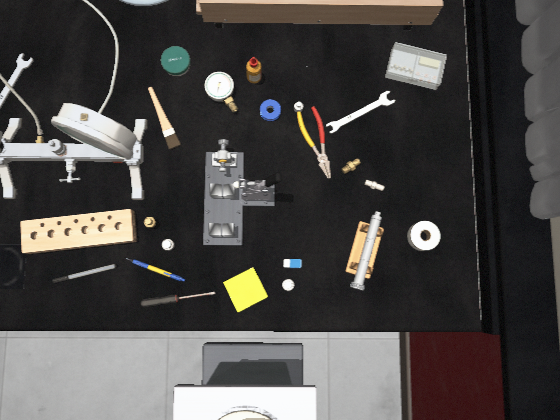

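The top view shows the piston at about (367,250) with its nose up at (376,215), and the fixture at (223,198) with its stop at (223,155). The clamp is on the fixture's right at (258,190), the eraser at (292,263) and the fitting at (288,285). I'll zoom in to refine these.

```bash
cat > h.py <<'E'
import cv2, numpy as np
from station import sense, optics, r
def ray(c,u,v):
    K=c["camera_matrix"]; d=np.array([(u-K[0,2])/K[0,0],(v-K[1,2])/K[1,1],1]); return np.array(c["rotation"])@d
def onz(c,u,v,z):
    d=ray(c,u,v); e=np.array(c["eye"]); return e+d*(z-e[2])/d[2]
def proj(c,p):
    q=np.array(c["rotation"]).T@(np.array(p)-np.array(c["eye"])); K=c["camera_matrix"]; return (K@(q/q[2]))[:2]
def crop(c,u0,v0,w,h,s,name):
    f=c["frame"][v0:v0+h,u0:u0+w,::-1]; cv2.imwrite(name,cv2.resize(f,None,fx=s,fy=s,interpolation=cv2.INTER_CUBIC))
E
python3 - <<'E'
from h import *
c=optics.capture("top"); crop(c,190,130,100,125,4.8,"pics/t1.png"); crop(c,335,200,60,100,6,"pics/t2.png")
c=optics.capture("scene"); crop(c,185,190,115,130,4.6,"pics/s1.png"); crop(c,360,180,80,100,6,"pics/s2.png")
E
```

```text
(no output)
```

View pics/t1.png

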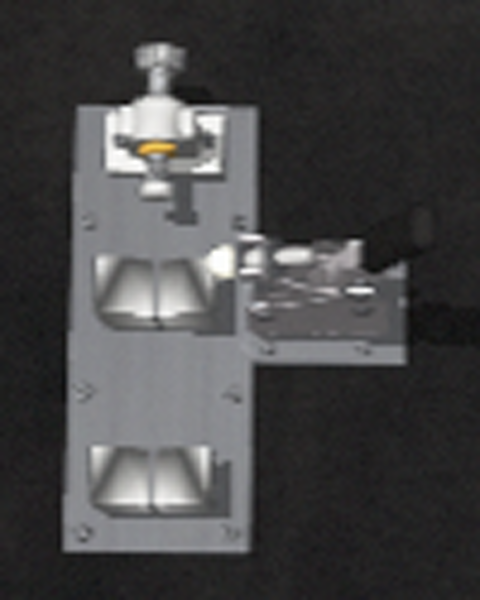

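View pics/t2.png

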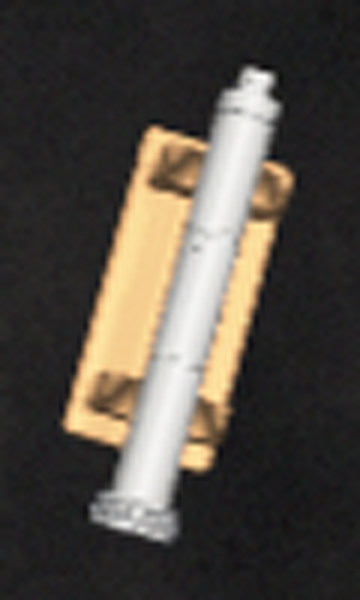

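View pics/s1.png

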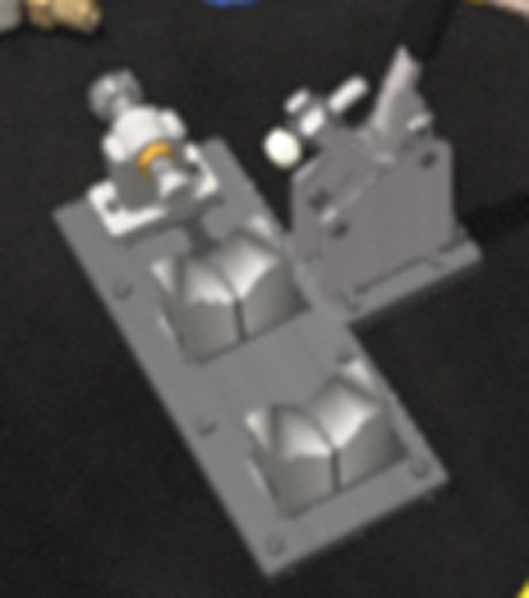

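View pics/s2.png

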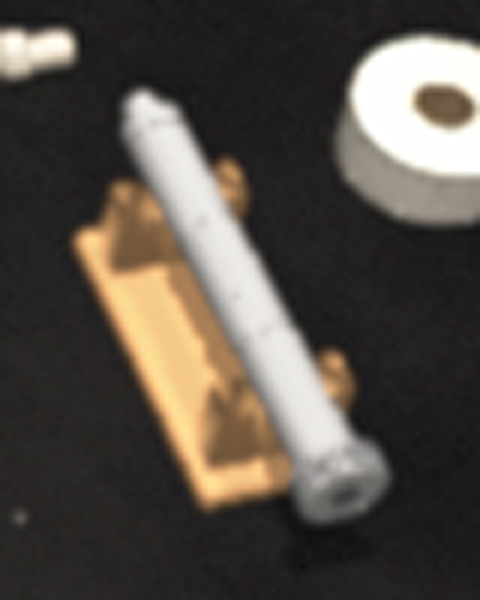

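```bash
cat > a.py <<'E'
from h import *
from scipy.optimize import least_squares
T=optics.capture("top");S=optics.capture("scene")
def uc(p,u0,v0,s): return ((np.array(p)+.5)/s-.5)+[u0,v0]
t1=lambda p:uc(p,190,130,4.8); t2=lambda p:uc(p,335,200,6); s1=lambda p:uc(p,185,190,4.6); s2=lambda p:uc(p,360,180,6)
def P(q,l): # local pt -> world
    c,s=np.cos(q[2]),np.sin(q[2]); return np.array([q[0]+c*l[0]-s*l[1],q[1]+s*l[0]+c*l[1],l[2]])
def fit(obs,q0):
    f=lambda q:np.concatenate([proj(c,P(q,l))-px for c,l,px in obs])
    o=least_squares(f,q0,loss="soft_l1"); print(o.x[:2].round(4),np.degrees(o.x[2]).round(2)); print(f(o.x).reshape(-1,2).round(1).tolist()); return o.x
z=.048
pist=[(T,(.09,0,z),t2((258,70))),(T,(-.09,0,z-.002),t2((133,530))),(T,(.025,0,z+.011),t2((212,233))),(T,(-.025,0,z+.011),t2((178,358))),
 (S,(.09,0,z),s2((140,95))),(S,(-.09,0,z),s2((347,492)))]
qp=fit(pist,[.3,-.25,-.2])
za=.0444
fx=[(T,(-.058,0,za),t1((152,510))),(T,(-.032,0,za),t1((150,447))),(T,(.032,0,za),t1((157,322))),
 (S,(-.058,0,za),s1((335,480))),(S,(.032,0,za),s1((240,330)))]
qf=fit(fx,[.4,.05,0.])
# overlay
for cam,c in (("t",T),("s",S)):
    k=2.0;im=cv2.resize(c["frame"][:,:,::-1],None,fx=4,fy=4,interpolation=cv2.INTER_CUBIC)
    def pl(q,pts,col,cl=True):
        pp=np.array([(proj(c,P(q,l))+.5)*4 for l in pts]).round().astype(np.int32); cv2.polylines(im,[pp],cl,col,1)
    for a,b in((-.058,-.032),(.032,.058)):
        for zz in (.012,.058): pl(qf,[(a,-.028,zz),(b,-.028,zz),(b,.028,zz),(a,.028,zz)],(0,255,0))
    pl(qf,[(-.06,0,.06),(.112,0,.06)],(0,0,255))
    for y in (-.011,.011): pl(qp,[(-.09,y,.048),(.08,y,.048)],(0,0,255))
    for x in (-.09,-.025,.025,.09): pl(qp,[(x,-.012,.048),(x,.012,.048)],(255,0,0))
    for n,q in(("f",qf),("p",qp)):
        m=(proj(c,P(q,(.02,0,.05)))*4).astype(int); cv2.imwrite(f"pics/ov_{cam}{n}.png",im[m[1]-270:m[1]+270,m[0]-270:m[0]+270])
E
python3 a.py; python3 -c "
import cv2,numpy as np
for n in 'fp': cv2.imwrite(f'pics/ov_{n}.png',cv2.resize(np.hstack([cv2.imread(f'pics/ov_{c}{n}.png') for c in 'ts']),(800,400)))"
```

```text
[ 0.4548 -0.2724] -16.59
[[-0.5, -0.3], [-0.9, -0.3], [0.6, -0.6], [0.4, 0.1], [0.4, 1.0], [0.4, 0.0]]
[0.5402 0.0568] -0.84
[[-1.1, 0.3], [-0.3, 1.9], [-0.8, 0.1], [0.5, -4.7], [0.3, -5.6]]
```

View pics/ov_f.png

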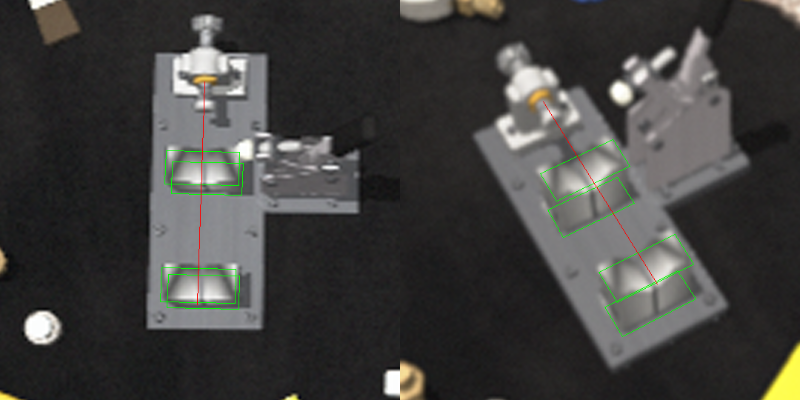

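View pics/ov_p.png

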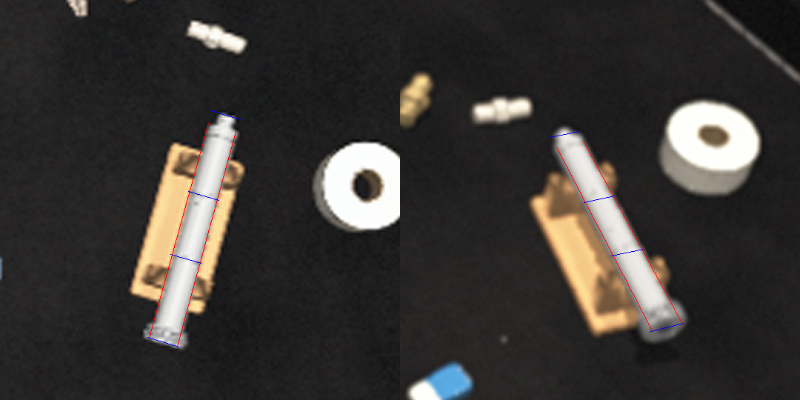

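```bash
cat >> a.py <<'E'
print("---")
b=.012
fx=[(S,(-.058,.028,b),s1((290,517))),(S,(-.058,-.028,b),s1((403,453))),(S,(.032,.028,b),s1((196,362))),(S,(.032,-.028,b),s1((305,302))),
(T,(-.058,.0,za),t1((152,505))),(T,(-.032,0,za),t1((150,447))),(T,(.032,0,za),t1((157,317))),(T,(.058,0,za),t1((158,256)))]
qf=fit(fx,[.54,.05,0.])
for a,bb in(((78,105),(65,550)),((258,105),(248,550)),((105,172),(222,174))):
    A=onz(T,*t1(a),b);B=onz(T,*t1(bb),b); d=A-B; print(A.round(4),B.round(4),np.degrees(np.arctan2(d[1],d[0])))
for a,bb in(((55,213),(270,577)),((215,138),(447,478)),((270,577),(447,478))):
    A=onz(S,*s1(a),b);B=onz(S,*s1(bb),b); d=A-B; print(A.round(4),B.round(4),np.degrees(np.arctan2(d[1],d[0])))
for cam,c in (("t",T),("s",S)):
    im=cv2.resize(c["frame"][:,:,::-1],None,fx=5,fy=5,interpolation=cv2.INTER_CUBIC)
    def pl(q,pts,col,cl=True):
        pp=np.array([(proj(c,P(q,l))+.5)*5 for l in pts]).round().astype(np.int32); cv2.polylines(im,[pp],cl,col,1)
    for a,b2 in((-.058,-.032),(.032,.058)):
        for x in(a,b2): pl(qf,[(x,-.028,.012),(x,-.028,.058),(x,-.0136,.058),(x,0,za),(x,.0136,.058),(x,.028,.058),(x,.028,.012)],(0,255,0),False)
    pl(qf,[(-.1,0,.06),(.1,0,.06)],(0,0,255)); pl(qf,[(.045,0,.06),(.045,-.155,.06)],(0,0,255))
    m=(proj(c,P(qf,(.02,0,.05)))*5).astype(int); cv2.imwrite(f"pics/ow_{cam}.png",im[m[1]-270:m[1]+270,m[0]-200:m[0]+200])
cv2.imwrite("pics/ow.png",np.hstack([cv2.imread(f"pics/ow_{x}.png") for x in "ts"]))
E
python3 a.py
```

```text
[ 0.4548 -0.2724] -16.59
[[-0.5, -0.3], [-0.9, -0.3], [0.6, -0.6], [0.4, 0.1], [0.4, 1.0], [0.4, 0.0]]
[0.5402 0.0568] -0.84
[[-1.1, 0.3], [-0.3, 1.9], [-0.8, 0.1], [0.5, -4.7], [0.3, -5.6]]
---
[0.544  0.0535] 0.15
[[-0.4, -0.4], [-0.5, 0.5], [-0.5, 0.2], [-0.6, 1.5], [0.8, -0.4], [1.4, 0.3], [0.4, -0.5], [0.3, 1.0]]
[0.6864 0.0982 0.012 ] [0.4663 0.0992 0.012 ] -0.2817032471827457
[0.6871 0.0093 0.012 ] [0.4668 0.0113 0.012 ] -0.522229465282276
[0.6526 0.0841 0.012 ] [0.652  0.0265 0.012 ] 89.43850924909245
[0.6859 0.1006 0.012 ] [0.4642 0.1018 0.012 ] -0.2965157571085245
[0.687  0.0144 0.012 ] [0.4659 0.0139 0.012 ] 0.11166925941437297
[0.4642 0.1018 0.012 ] [0.4659 0.0139 0.012 ] 91.04962692203985
```

View pics/ow.png

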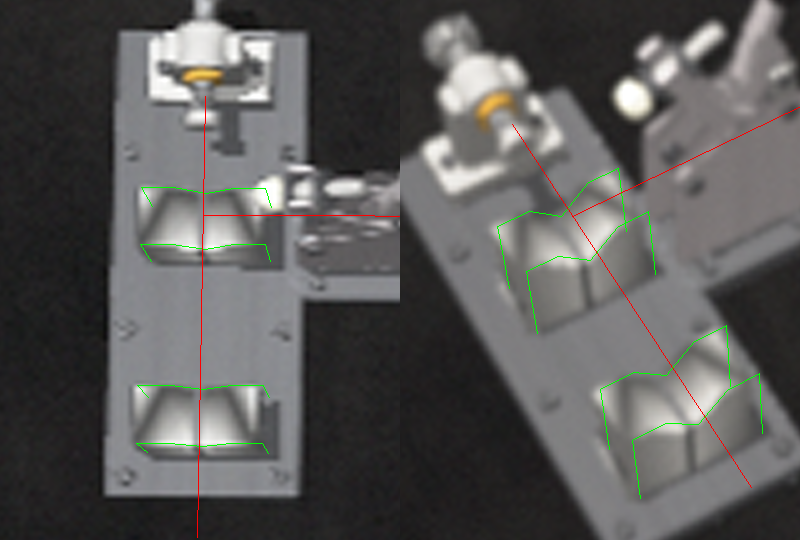

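```bash
cat > g.py <<'E'
import sys; from h import *
x,y,z,yaw,n=map(float,sys.argv[1:6])
s=sense(); R=np.array(s["ee_rot"]); d=R.T@(np.array([x,y,z])-s["tcp_pos"])/.025
cy=np.degrees(np.arctan2(R[1,0],R[0,0])); sp=(cy-yaw)/8
print("t",s["time_s"],"tcp",np.round(s["tcp_pos"],4),"yaw",cy.round(2),"F",np.round(s["wrist_force"],1),"w",s["gripper_width"])
print("units",d.round(2),"spin",sp.round(2),"per row",(d/n).round(3),(sp/n).round(3))
E
echo ok
```

```text
ok
```

Request:
servo_tool([
  {"slide": [0.97,0.78,-0.1],"spin": 0},
  {"slide": [0.97,0.78,-0.1],"spin": 0},
  {"slide": [0.97,0.78,-0.1],"spin": 0},
  {"slide": [0.97,0.78,-0.1],"spin": 0},
  {"slide": [0.97,0.78,-0.1],"spin": 0},
  {"slide": [0.97,0.78,-0.1],"spin": 0},
  {"slide": [0.97,0.78,-0.1],"spin": 0},
  {"slide": [0.97,0.78,-0.1],"spin": 0},
  {"slide": [0.97,0.78,-0.1],"spin": 0},
  {"slide": [0.97,0.78,-0.1],"spin": 0},
], gripper=0)

```text
time_s: 1.4
tcp_pos: [0.3529, 0.3428, 0.2477]
ee_rot: [[0.965, -0.261, 0.001], [-0.261, -0.965, 0.001], [0.001, -0.001, -1.0]]
wrist_force: [0.4, 0.0, -0.9]
gripper_width: 1.0
```

```bash
python3 g.py .42 0 .25 -16.6 10
```

```text
t 1.4 tcp [0.3529 0.3428 0.2477] yaw -15.11 F [ 0.4  0.  -0.9] w 0.9997556006444586
units [ 6.16 12.54 -0.1 ] spin 0.19 per row [ 0.616  1.254 -0.01 ] 0.019
```

Request:
servo_tool([
  {"slide": [0.5,0.98,0],"spin": 0},
  {"slide": [0.5,0.98,0],"spin": 0},
  {"slide": [0.5,0.98,0],"spin": 0},
  {"slide": [0.5,0.98,0],"spin": 0},
  {"slide": [0.5,0.98,0],"spin": 0},
  {"slide": [0.5,0.98,0],"spin": 0},
  {"slide": [0.5,0.98,0],"spin": 0},
  {"slide": [0.5,0.98,0],"spin": 0},
  {"slide": [0.5,0.98,0],"spin": 0},
  {"slide": [0.5,0.98,0],"spin": 0},
])

```text
time_s: 2.4
tcp_pos: [0.4118, 0.0623, 0.2498]
ee_rot: [[0.965, -0.261, 0.006], [-0.261, -0.965, 0.006], [0.005, -0.007, -1.0]]
wrist_force: [-0.5, 0.7, 0.4]
gripper_width: 1.002
```

```bash
python3 g.py .4548 -.2724 .16 -16.6 14
```

```text
t 2.4 tcp [0.4118 0.0623 0.2498] yaw -15.11 F [-0.5  0.7  0.4] w 1.0024033237946326
units [ 5.14 12.5   3.53] spin 0.19 per row [0.367 0.893 0.252] 0.013
```

Request:
servo_tool([
  {"slide": [0.4,0.95,0.1],"spin": 0.02},
  {"slide": [0.4,0.95,0.1],"spin": 0.02},
  {"slide": [0.4,0.95,0.1],"spin": 0.02},
  {"slide": [0.4,0.95,0.1],"spin": 0.02},
  {"slide": [0.4,0.95,0.1],"spin": 0.02},
  {"slide": [0.4,0.95,0.1],"spin": 0.02},
  {"slide": [0.4,0.95,0.1],"spin": 0.02},
  {"slide": [0.4,0.95,0.1],"spin": 0.02},
  {"slide": [0.4,0.95,0.1],"spin": 0.02},
  {"slide": [0.4,0.95,0.1],"spin": 0.02},
])

```text
time_s: 3.4
tcp_pos: [0.4437, -0.2046, 0.2254]
ee_rot: [[0.957, -0.288, 0.014], [-0.289, -0.957, 0.007], [0.012, -0.011, -1.0]]
wrist_force: [-0.1, -0.1, -0.1]
gripper_width: 0.999
```

```bash
python3 g.py .450 -.271 .13 -16.6 5
```

```text
t 3.4 tcp [ 0.4437 -0.2046  0.2254] yaw -16.77 F [-0.1 -0.1 -0.1] w 0.9989219044266884
units [0.96 2.51 3.8 ] spin -0.02 per row [0.192 0.503 0.76 ] -0.004
```

Request:
servo_tool([
  {"slide": [0.2,0.5,0.75],"spin": 0},
  {"slide": [0.2,0.5,0.75],"spin": 0},
  {"slide": [0.2,0.5,0.75],"spin": 0},
  {"slide": [0.2,0.5,0.75],"spin": 0},
  {"slide": [0.15,0.4,0.6],"spin": 0},
  {"slide": [0,0,0],"spin": 0},
  {"slide": [0,0,0],"spin": 0},
])

```text
time_s: 4.1
tcp_pos: [0.4515, -0.2745, 0.1331]
ee_rot: [[0.956, -0.294, 0.018], [-0.294, -0.956, 0.006], [0.015, -0.011, -1.0]]
wrist_force: [-0.4, -0.0, 0.4]
gripper_width: 1.0
```

```bash
python3 g.py .450 -.271 .0293 -16.6 10
python3 - <<'E'
from h import *
a=optics.capture("top"); crop(a,310,170,110,150,4,"pics/k1.png"); b=optics.capture("scene"); crop(b,330,130,150,150,4,"pics/k2.png")
cv2.imwrite("pics/k.png",np.hstack([cv2.resize(cv2.imread("pics/k1.png"),(400,545)),cv2.resize(cv2.imread("pics/k2.png"),(400,545))]))
print(onz(b,0,0,0)[:1])
E
```

```text
t 4.1 tcp [ 0.4515 -0.2745  0.1331] yaw -17.09 F [-0.4 -0.   0.4] w 0.9998577079610551
units [-0.16 -0.07  4.15] spin -0.06 per row [-0.016 -0.007  0.415] -0.006
[2.10035493]
```

View pics/k.png

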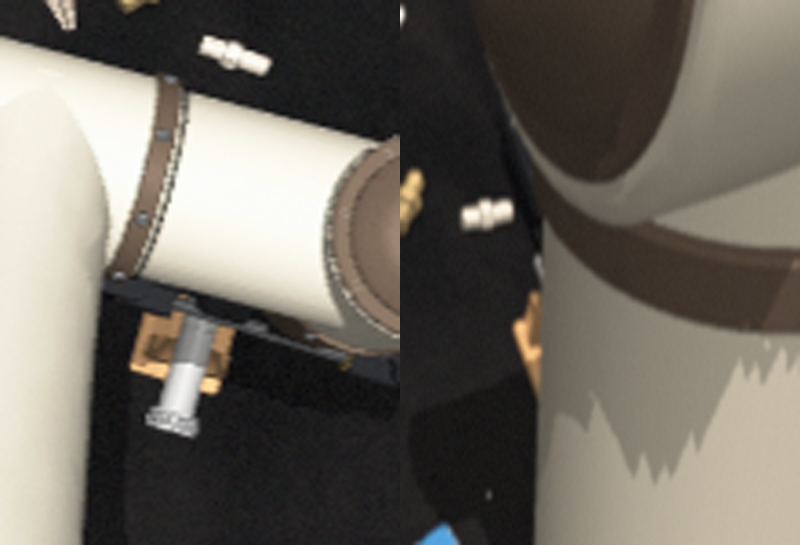

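Request:
servo_tool([
  {"slide": [-0.04,-0.02,0.6],"spin": -0.02},
  {"slide": [-0.04,-0.02,0.6],"spin": -0.02},
  {"slide": [-0.04,-0.02,0.6],"spin": -0.02},
  {"slide": [-0.04,0,0.6],"spin": 0},
  {"slide": [0,0,0.6],"spin": 0},
  {"slide": [0,0,0.5],"spin": 0},
  {"slide": [0,0,0.3],"spin": 0},
  {"slide": [0,0,0.2],"spin": 0},
  {"slide": [0,0,0],"spin": 0},
])

```text
time_s: 5.1
tcp_pos: [0.4591, -0.2687, 0.0415]
ee_rot: [[0.96, -0.276, 0.041], [-0.276, -0.961, -0.0], [0.04, -0.011, -0.999]]
wrist_force: [0.6, -0.4, 0.1]
gripper_width: 1.002
```

```bash
python3 g.py .450 -.271 .0293 -16.6 1
```

```text
t 5.1 tcp [ 0.4591 -0.2687  0.0415] yaw -16.06 F [ 0.6 -0.4  0.1] w 1.0019373025131437
units [-0.34  0.2   0.47] spin 0.07 per row [-0.342  0.195  0.472] 0.068
```

Request:
servo_tool([
  {"slide": [-0.38,0.2,0.5],"spin": 0.05},
  {"slide": [0,0,0],"spin": 0},
])

```text
time_s: 5.3
tcp_pos: [0.4503, -0.271, 0.0299]
ee_rot: [[0.958, -0.282, 0.044], [-0.282, -0.959, -0.001], [0.043, -0.011, -0.999]]
wrist_force: [0.4, -0.3, 0.1]
gripper_width: 1.0
```

```bash
python3 g.py .450 -.271 .0293 -16.6 1
```

```text
t 5.3 tcp [ 0.4503 -0.271   0.0299] yaw -16.41 F [ 0.4 -0.3  0.1] w 1.000394632537027
units [-0.01  0.01  0.02] spin 0.02 per row [-0.013  0.006  0.024] 0.024
```

Request:
servo_tool([
  {"slide": [0,0,0],"spin": 0},
  {"slide": [0,0,0],"spin": 0},
  {"slide": [0,0,0],"spin": 0},
  {"slide": [0,0,0],"spin": 0},
  {"slide": [0,0,0],"spin": 0},
  {"slide": [0,0,0],"spin": 0},
  {"slide": [0,0,0],"spin": 0},
], gripper=255)

```text
time_s: 6.0
tcp_pos: [0.4542, -0.2718, 0.0335]
ee_rot: [[0.959, -0.28, 0.052], [-0.28, -0.96, -0.004], [0.051, -0.011, -0.999]]
wrist_force: [-0.8, 0.9, 0.2]
gripper_width: 0.447
```

Request:
servo_tool([
  {"slide": [-0.15,0.02,0.13],"spin": 0},
  {"slide": [-0.03,0,0.03],"spin": 0},
  {"slide": [-0.02,0,0.02],"spin": 0},
  {"slide": [-0.02,0,0.02],"spin": 0},
  {"slide": [-0.02,0,0.02],"spin": 0},
])

```text
time_s: 6.5
tcp_pos: [0.4498, -0.2706, 0.0289]
ee_rot: [[0.959, -0.279, 0.055], [-0.279, -0.96, -0.005], [0.055, -0.01, -0.998]]
wrist_force: [0.4, 1.2, 5.1]
gripper_width: 0.245
```

Request:
servo_tool([
  {"slide": [0,0,-0.3],"spin": 0},
  {"slide": [0,0,-0.5],"spin": 0},
  {"slide": [0,0,-0.8],"spin": 0},
  {"slide": [0,0,-0.9],"spin": 0},
  {"slide": [0,0,-0.9],"spin": 0},
  {"slide": [0,0,-0.9],"spin": 0},
])

```text
time_s: 7.1
tcp_pos: [0.4331, -0.2668, 0.1298]
ee_rot: [[0.958, -0.285, 0.026], [-0.285, -0.959, 0.006], [0.024, -0.014, -1.0]]
wrist_force: [-0.3, -0.7, -4.8]
gripper_width: 0.239
```

```bash
python3 g.py .52 .055 .18 -0.2 14
```

```text
t 7.1 tcp [ 0.4331 -0.2668  0.1298] yaw -16.56 F [-0.3 -0.7 -4.8] w 0.23918325169425048
units [ -0.29 -13.36  -1.83] spin -2.05 per row [-0.021 -0.954 -0.131] -0.146
```

Request:
servo_tool([
  {"slide": [-0.34,-0.8,-0.2],"spin": -0.15},
  {"slide": [-0.32,-0.9,-0.2],"spin": -0.2},
  {"slide": [-0.3,-0.9,-0.2],"spin": -0.2},
  {"slide": [-0.25,-0.9,-0.15],"spin": -0.2},
  {"slide": [-0.22,-0.9,-0.1],"spin": -0.2},
  {"slide": [-0.2,-0.9,-0.1],"spin": -0.2},
  {"slide": [-0.15,-0.9,-0.1],"spin": -0.2},
  {"slide": [-0.12,-0.9,-0.1],"spin": -0.2},
  {"slide": [-0.1,-0.9,0],"spin": -0.2},
  {"slide": [-0.06,-0.9,0],"spin": -0.2},
])

```text
time_s: 8.1
tcp_pos: [0.4048, -0.0319, 0.1547]
ee_rot: [[1.0, -0.02, 0.003], [-0.02, -1.0, 0.011], [0.002, -0.011, -1.0]]
wrist_force: [0.1, -0.5, -4.7]
gripper_width: 0.244
```

```bash
python3 g.py .42 .055 .16 -0.2 4
```

```text
t 8.1 tcp [ 0.4048 -0.0319  0.1547] yaw -1.13 F [ 0.1 -0.5 -4.7] w 0.24366569355728043
units [ 0.54 -3.49 -0.17] spin -0.12 per row [ 0.135 -0.873 -0.044] -0.029
```

Request:
servo_tool([
  {"slide": [0.13,-0.87,-0.04],"spin": -0.03},
  {"slide": [0.13,-0.87,-0.04],"spin": -0.03},
  {"slide": [0.13,-0.87,-0.04],"spin": -0.03},
  {"slide": [0.13,-0.7,-0.04],"spin": -0.03},
])

```text
time_s: 8.5
tcp_pos: [0.4118, 0.0523, 0.1557]
ee_rot: [[1.0, -0.004, -0.011], [-0.004, -1.0, 0.009], [-0.011, -0.009, -1.0]]
wrist_force: [0.3, 0.9, -5.3]
gripper_width: 0.247
```

```bash
python3 g.py .522 .055 .12 -0.2 6
python3 - <<'E'
from h import *
a=optics.capture("top"); crop(a,170,110,150,150,4,"pics/k1.png"); b=optics.capture("scene"); crop(b,170,170,150,150,4,"pics/k2.png")
cv2.imwrite("pics/m.png",np.hstack([cv2.resize(cv2.imread("pics/k1.png"),(400,400)),cv2.resize(cv2.imread("pics/k2.png"),(400,400))]))
def uc(p,u0,v0,s): return ((np.array(p)+.5)/s-.5)+[u0,v0]
t1=lambda p:uc(p,190,130,4.8)
print("base front",onz(a,*t1((325,362)),.012)," upright bottom",onz(a,*t1((325,335)),.016),onz(a,*t1((280,300)),.1), "handle end",onz(a,*t1((415,225)),.2))
E
```

```text
t 8.5 tcp [0.4118 0.0523 0.1557] yaw -0.23 F [ 0.3  0.9 -5.3] w 0.24674071936928946
units [ 4.42 -0.11  1.38] spin -0.0 per row [ 0.737 -0.019  0.23 ] -0.001
base front [ 0.55864552 -0.0249931   0.012     ]  upright bottom [ 0.57132338 -0.02494459  0.016     ] [ 0.57345409 -0.0058195   0.1       ] handle end [ 0.58764151 -0.06508618  0.2       ]
```

View pics/m.png

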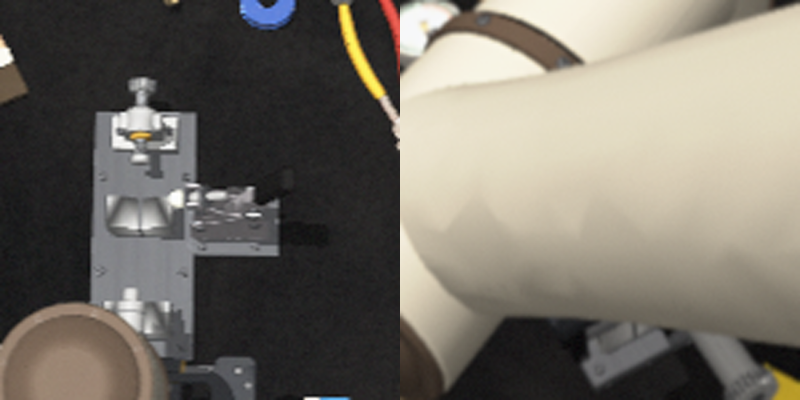

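Run:
```python
from h import *
a=optics.capture("top"); crop(a,190,200,70,60,8,"pics/n.png")
print(onz(a,219.9,219.5,.174), proj(a,[.50,.0523,.174]), proj(a,[.543,.055,.06]))
```

```text
[0.50370451 0.04746784 0.174     ] [217.46423323 221.30927522] [221.2346887  208.43736387]
```

View pics/n.png

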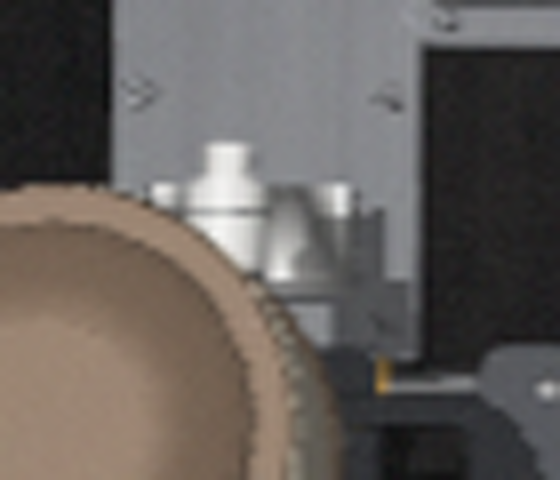

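Request:
servo_tool([
  {"slide": [0.6,-0.02,0.2],"spin": 0},
  {"slide": [0.9,-0.02,0.2],"spin": 0},
  {"slide": [0.9,-0.02,0.2],"spin": 0},
  {"slide": [0.9,-0.02,0.2],"spin": 0},
  {"slide": [0.7,-0.02,0.2],"spin": 0},
  {"slide": [0.35,0,0.2],"spin": 0},
])

```text
time_s: 9.25
tcp_pos: [0.5163, 0.0476, 0.1194]
ee_rot: [[1.0, -0.009, -0.024], [-0.009, -1.0, 0.006], [-0.024, -0.006, -1.0]]
wrist_force: [-1.1, 0.5, -4.5]
gripper_width: 0.243
```

```bash
python3 g.py .521 .055 .055 -0.2 5
```

```text
t 9.25 tcp [0.5163 0.0476 0.1194] yaw -0.51 F [-1.1  0.5 -4.5] w 0.2426920553824624
units [ 0.25 -0.28  2.57] spin -0.04 per row [ 0.05  -0.057  0.515] -0.008
```

Request:
servo_tool([
  {"slide": [0.03,-0.3,0.2],"spin": -0.03},
  {"slide": [0.03,-0.05,0.5],"spin": -0.01},
  {"slide": [0,0,0.6],"spin": 0},
  {"slide": [0,0,0.6],"spin": 0},
  {"slide": [0,0,0.5],"spin": 0},
  {"slide": [0,0,0.2],"spin": 0},
])

```text
time_s: 9.85
tcp_pos: [0.5131, 0.0551, 0.0575]
ee_rot: [[1.0, 0.0, -0.028], [0.0, -1.0, 0.001], [-0.028, -0.001, -1.0]]
wrist_force: [-16.3, 3.0, 54.5]
gripper_width: 0.242
```

```bash
python3 g.py .521 .055 .046 -0.2 1;  python3 - <<'E'
from h import *
a=optics.capture("top"); crop(a,190,130,80,120,5,"pics/k1.png"); b=optics.capture("scene"); crop(b,170,190,130,130,4,"pics/k2.png")
cv2.imwrite("pics/m2.png",np.hstack([cv2.resize(cv2.imread("pics/k1.png"),(400,600)),cv2.resize(cv2.imread("pics/k2.png"),(400,600))]))
E
```

```text
t 9.85 tcp [0.5131 0.0551 0.0575] yaw 0.02 F [-16.3   3.   54.5] w 0.2423674686015816
units [0.33 0.01 0.45] spin 0.03 per row [0.329 0.006 0.451] 0.028
```

View pics/m2.png

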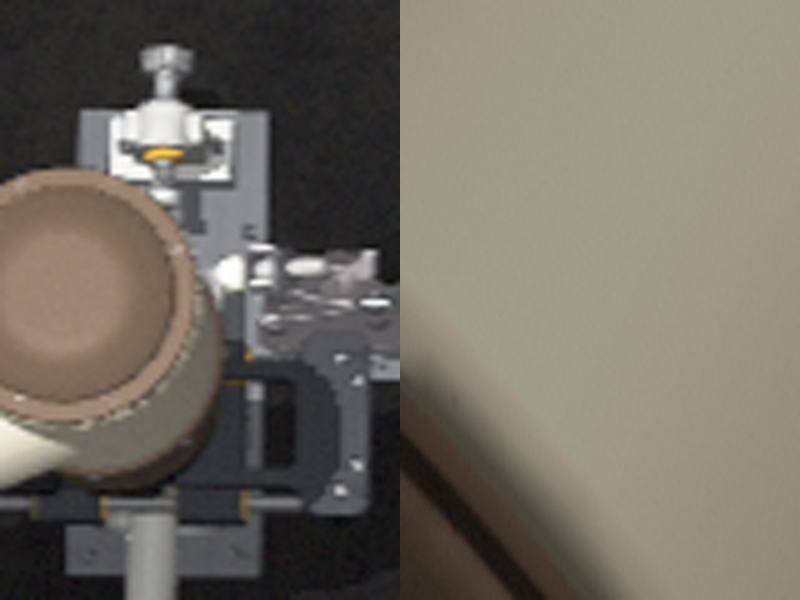

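Run:
```python
from h import *
s=sense(); print(s["moment"],s["wrist_force"],s["joints"])
a=optics.capture("top")
for p in ([.51,.055,.06],[.42,.055,.06],[.543-.032,.055,.06]): print(p,proj(a,p))
crop(a,190,220,60,60,9,"pics/o.png")
```

```text
[ 0.14082365  3.68715442 -0.10801595] [-11.49701598   1.48408152  33.2117386 ] [ 23.71797631  22.95933609 -25.28903503  -1.07201515 -43.08649077
  67.06288255]
[0.51, 0.055, 0.06] [220.95265576 223.05717464]
[0.42, 0.055, 0.06] [220.17118132 263.56665823]
[0.511, 0.055, 0.06] [220.96123734 222.61232944]
```

View pics/o.png

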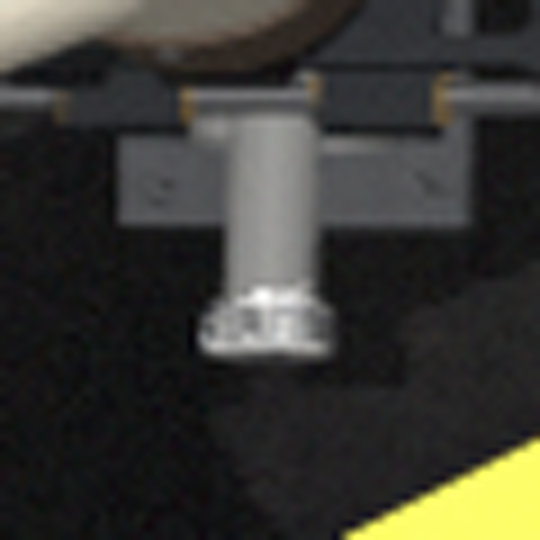

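Request:
servo_tool([
  {"slide": [0,0,-0.5],"spin": 0},
  {"slide": [0.3,0,-0.2],"spin": 0},
  {"slide": [0.2,0,0],"spin": 0},
  {"slide": [0,0,0],"spin": 0},
])

```text
time_s: 10.4
tcp_pos: [0.5241, 0.0554, 0.0762]
ee_rot: [[1.0, 0.001, -0.025], [0.001, -1.0, 0.004], [-0.025, -0.004, -1.0]]
wrist_force: [-0.0, -0.1, -4.8]
gripper_width: 0.241
```

```bash
python3 g.py .525 .055 .055 -0.2 4
```

```text
t 10.4 tcp [0.5241 0.0554 0.0762] yaw 0.07 F [-0.  -0.1 -4.8] w 0.24114722203876612
units [0.06 0.02 0.85] spin 0.03 per row [0.014 0.005 0.211] 0.008
```

Request:
servo_tool([
  {"slide": [0.03,0.01,0.3],"spin": 0.01},
  {"slide": [0.02,0,0.3],"spin": 0},
  {"slide": [0.02,0,0.25],"spin": 0},
  {"slide": [0,0,0.1],"spin": 0},
])

```text
time_s: 10.8
tcp_pos: [0.5232, 0.0544, 0.0468]
ee_rot: [[0.999, -0.001, -0.032], [-0.001, -1.0, 0.002], [-0.032, -0.002, -0.999]]
wrist_force: [-0.7, 1.3, -2.4]
gripper_width: 0.241
```

```bash
python3 g.py .525 .055 .043 -0.2 1
```

```text
t 10.8 tcp [0.5232 0.0544 0.0468] yaw -0.08 F [-0.7  1.3 -2.4] w 0.24109516656875837
units [ 0.07 -0.02  0.15] spin 0.02 per row [ 0.075 -0.023  0.149] 0.015
```

Request:
servo_tool([
  {"slide": [0.04,0,0.1],"spin": 0},
  {"slide": [0.02,0,0.08],"spin": 0},
])

```text
time_s: 11.0
tcp_pos: [0.5246, 0.0549, 0.0418]
ee_rot: [[0.999, -0.0, -0.033], [-0.0, -1.0, 0.002], [-0.033, -0.002, -0.999]]
wrist_force: [-5.3, 4.7, 8.0]
gripper_width: 0.24
```

```bash
python3 g.py .525 .055 .043 -0.2 1; python3 -c "
from h import *;print(sense()['moment'])"
```

```text
t 11.0 tcp [0.5246 0.0549 0.0418] yaw -0.01 F [-5.3  4.7  8. ] w 0.23987128182652334
units [ 0.02 -0.01 -0.05] spin 0.02 per row [ 0.016 -0.006 -0.049] 0.023
[1.1627669  1.32166989 0.06205774]
```

Request:
servo_tool([
  {"slide": [0,0,0],"spin": 0},
  {"slide": [0,0,0.02],"spin": 0},
  {"slide": [0,0,0.02],"spin": 0},
  {"slide": [0,0,0],"spin": 0},
], gripper=120)

```text
time_s: 11.4
tcp_pos: [0.5275, 0.0553, 0.043]
ee_rot: [[1.0, 0.001, -0.026], [0.001, -1.0, 0.003], [-0.026, -0.003, -1.0]]
wrist_force: [-0.9, -0.6, -0.4]
gripper_width: 0.494
```

```bash
python3 g.py .525 .055 .15 -0.2 5
```

```text
t 11.4 tcp [0.5275 0.0553 0.043 ] yaw 0.05 F [-0.9 -0.6 -0.4] w 0.49433305970534175
units [-0.21  0.   -4.28] spin 0.03 per row [-0.042  0.001 -0.855] 0.006
```

Request:
servo_tool([
  {"slide": [-0.06,0,-0.5],"spin": 0},
  {"slide": [-0.06,0,-0.9],"spin": 0},
  {"slide": [-0.06,0,-0.9],"spin": 0},
  {"slide": [0,0,-0.6],"spin": 0},
  {"slide": [-0.8,0,0],"spin": 0},
  {"slide": [-0.9,0,0],"spin": 0},
  {"slide": [-0.9,0,0],"spin": 0},
  {"slide": [-0.9,0,0],"spin": 0},
  {"slide": [-0.9,0,0],"spin": 0},
  {"slide": [-0.6,0,0],"spin": 0},
], gripper=255)

```text
time_s: 12.4
tcp_pos: [0.4001, 0.0546, 0.1309]
ee_rot: [[1.0, -0.0, -0.011], [-0.0, -1.0, 0.006], [-0.011, -0.006, -1.0]]
wrist_force: [-0.9, 0.1, 0.0]
gripper_width: 0.002
```

```bash
python3 g.py .415 .055 .055 -0.2 5
python3 - <<'E'
from h import *
a=optics.capture("top"); crop(a,180,130,100,150,4,"pics/k1.png"); b=optics.capture("scene"); crop(b,150,170,200,150,4,"pics/k2.png")
cv2.imwrite("pics/m3.png",np.hstack([cv2.resize(cv2.imread("pics/k1.png"),(360,540)),cv2.resize(cv2.imread("pics/k2.png"),(440,540))]))
E
```

```text
t 12.4 tcp [0.4001 0.0546 0.1309] yaw -0.02 F [-0.9  0.1  0. ] w 0.002369940905032382
units [0.63 0.   3.03] spin 0.02 per row [0.126 0.001 0.606] 0.005
```

View pics/m3.png

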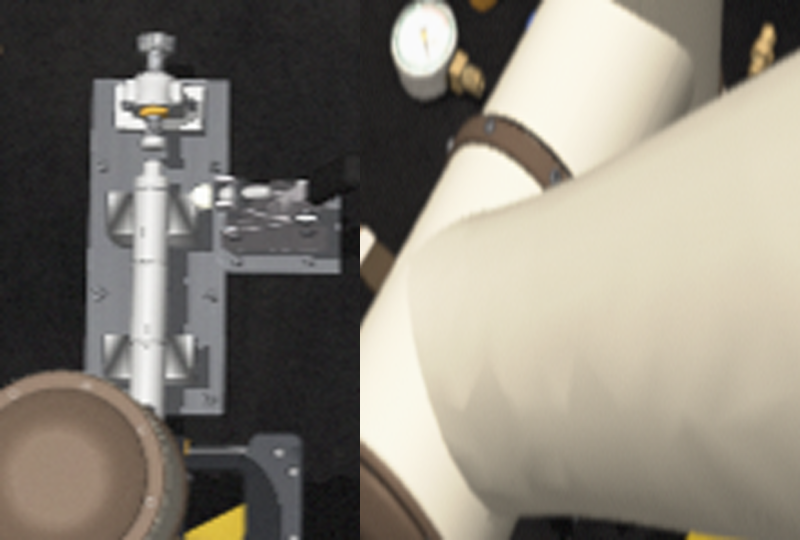

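Request:
servo_tool([
  {"slide": [0,0,0.6],"spin": 0},
  {"slide": [0,0,0.7],"spin": 0},
  {"slide": [0,0,0.7],"spin": 0},
  {"slide": [0,0,0.7],"spin": 0},
  {"slide": [0,0,0.4],"spin": 0},
  {"slide": [0,0,0.2],"spin": 0},
])

```text
time_s: 13.1
tcp_pos: [0.4079, 0.0582, 0.0519]
ee_rot: [[1.0, 0.003, 0.005], [0.003, -1.0, 0.013], [0.005, -0.013, -1.0]]
wrist_force: [-0.6, 0.4, -0.3]
gripper_width: 0.005
```

```bash
python3 g.py .42 .055 .052 -0.2 5
```

```text
t 13.1 tcp [0.4079 0.0582 0.0519] yaw 0.18 F [-0.6  0.4 -0.3] w 0.005096466352474445
units [ 0.48  0.13 -0.  ] spin 0.05 per row [ 0.097  0.026 -0.   ] 0.009
```

Request:
servo_tool([
  {"slide": [0.2,0.05,0],"spin": 0.02},
  {"slide": [0.2,0.05,0],"spin": 0.02},
  {"slide": [0.2,0,0],"spin": 0},
  {"slide": [0.05,0,0.01],"spin": 0},
  {"slide": [0.05,0,0.01],"spin": 0},
])

```text
time_s: 13.6
tcp_pos: [0.43, 0.0563, 0.0534]
ee_rot: [[1.0, -0.003, 0.01], [-0.003, -1.0, 0.015], [0.01, -0.015, -1.0]]
wrist_force: [0.1, 0.6, -0.1]
gripper_width: 0.006
```

Request:
servo_tool([
  {"slide": [0.04,0.02,0.02],"spin": 0},
  {"slide": [0.04,0.02,0.02],"spin": 0},
])

```text
time_s: 13.8
tcp_pos: [0.43, 0.0547, 0.0522]
ee_rot: [[1.0, -0.004, 0.006], [-0.004, -1.0, 0.014], [0.005, -0.014, -1.0]]
wrist_force: [-3.4, 1.8, 2.1]
gripper_width: 0.003
```

Request:
servo_tool([
  {"slide": [0.04,0,0.02],"spin": 0},
  {"slide": [0.04,0,0.02],"spin": 0},
])

```text
time_s: 14.0
tcp_pos: [0.43, 0.054, 0.0508]
ee_rot: [[1.0, -0.004, 0.002], [-0.004, -1.0, 0.012], [0.001, -0.012, -1.0]]
wrist_force: [-5.2, 2.3, 2.3]
gripper_width: 0.007
```

Request:
servo_tool([
  {"slide": [0.05,0,0],"spin": 0},
  {"slide": [0.06,0,0],"spin": 0},
])

```text
time_s: 14.2
tcp_pos: [0.43, 0.0533, 0.0502]
ee_rot: [[1.0, -0.005, -0.004], [-0.005, -1.0, 0.011], [-0.004, -0.011, -1.0]]
wrist_force: [-7.0, 2.5, 4.0]
gripper_width: 0.007
```

Run:
```python
from h import *
a=optics.capture("top"); crop(a,195,135,60,75,8,"pics/k4.png"); print(sense()["wrist_force"],sense()["moment"])
```

```text
[-6.19337924  2.03708284  3.29971854] [0.65714974 1.8273087  0.07971718]
```

View pics/k4.png

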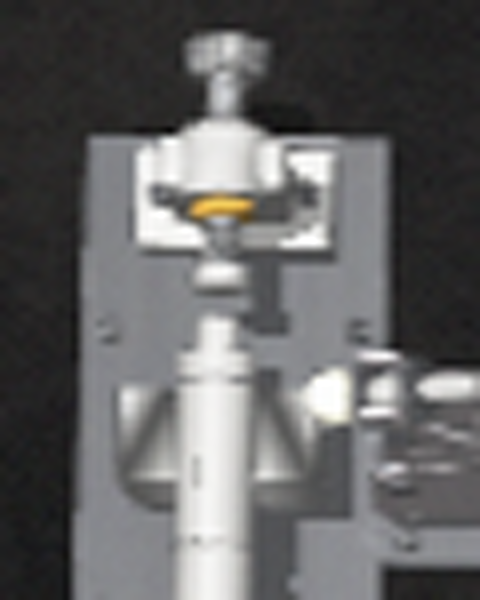

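Request:
servo_tool([
  {"slide": [0.08,0,-0.02],"spin": 0},
  {"slide": [0.08,0,-0.02],"spin": 0},
])

```text
time_s: 14.45
tcp_pos: [0.4313, 0.0526, 0.0503]
ee_rot: [[1.0, -0.005, -0.01], [-0.005, -1.0, 0.01], [-0.01, -0.009, -1.0]]
wrist_force: [-5.1, 2.4, 1.1]
gripper_width: 0.003
```

Sliding now, against about 5 N.

Request:
servo_tool([
  {"slide": [0.08,-0.03,-0.01],"spin": 0},
  {"slide": [0.08,-0.03,0],"spin": 0},
])

```text
time_s: 14.65
tcp_pos: [0.4317, 0.0527, 0.0497]
ee_rot: [[1.0, -0.006, -0.018], [-0.006, -1.0, 0.006], [-0.018, -0.006, -1.0]]
wrist_force: [-7.8, 0.2, 5.4]
gripper_width: 0.008
```

Request:
servo_tool([
  {"slide": [0.08,-0.03,0],"spin": 0},
  {"slide": [0.08,-0.03,0],"spin": 0},
])

```text
time_s: 14.85
tcp_pos: [0.4314, 0.0524, 0.0489]
ee_rot: [[1.0, -0.007, -0.027], [-0.007, -1.0, 0.003], [-0.027, -0.003, -1.0]]
wrist_force: [-7.3, 0.4, 5.2]
gripper_width: 0.007
```

Request:
servo_tool([
  {"slide": [0.06,0,-0.1],"spin": 0},
  {"slide": [0.12,0,-0.06],"spin": 0},
])

```text
time_s: 15.05
tcp_pos: [0.4343, 0.0516, 0.0519]
ee_rot: [[0.999, -0.007, -0.031], [-0.007, -1.0, 0.001], [-0.031, -0.001, -1.0]]
wrist_force: [-3.0, 0.7, -0.5]
gripper_width: 0.007
```

Request:
servo_tool([
  {"slide": [0.1,-0.06,-0.03],"spin": -0.02},
  {"slide": [0.08,-0.06,-0.03],"spin": -0.02},
])

```text
time_s: 15.25
tcp_pos: [0.4386, 0.0541, 0.0528]
ee_rot: [[0.999, -0.002, -0.033], [-0.002, -1.0, 0.001], [-0.033, -0.0, -0.999]]
wrist_force: [-6.1, -1.1, -1.9]
gripper_width: 0.003
```

Run:
```python
from h import *
a=optics.capture("top"); crop(a,195,135,60,75,8,"pics/k5.png"); print(sense()["wrist_force"],sense()["moment"])
```

```text
[-4.41583255 -1.18867598 -1.41763865] [-0.13298687  0.94682262 -0.05263936]
```

View pics/k5.png

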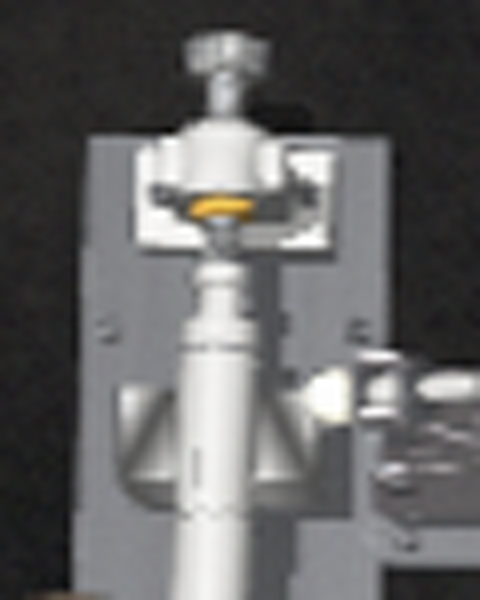

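Request:
servo_tool([
  {"slide": [0.1,-0.02,-0.02],"spin": 0},
])

```text
time_s: 15.4
tcp_pos: [0.4386, 0.0537, 0.0525]
ee_rot: [[0.999, -0.003, -0.039], [-0.003, -1.0, -0.001], [-0.039, 0.002, -0.999]]
wrist_force: [-8.2, -0.6, -0.7]
gripper_width: 0.001
```

Request:
servo_tool([
  {"slide": [0.1,-0.02,-0.02],"spin": 0},
])

```text
time_s: 15.5
tcp_pos: [0.4384, 0.0533, 0.0521]
ee_rot: [[0.999, -0.004, -0.045], [-0.004, -1.0, -0.003], [-0.045, 0.004, -0.999]]
wrist_force: [-8.3, 0.7, -0.3]
gripper_width: 0.003
```

Request:
servo_tool([
  {"slide": [0.14,-0.03,-0.04],"spin": 0},
])

```text
time_s: 15.6
tcp_pos: [0.4384, 0.0528, 0.0519]
ee_rot: [[0.999, -0.005, -0.053], [-0.006, -1.0, -0.006], [-0.053, 0.006, -0.999]]
wrist_force: [-10.0, 0.8, -0.2]
gripper_width: 0.007
```

Request:
servo_tool([
  {"slide": [-0.4,0,0],"spin": 0},
  {"slide": [-0.9,0,0],"spin": 0},
])

```text
time_s: 15.8
tcp_pos: [0.4107, 0.0549, 0.0542]
ee_rot: [[0.999, -0.005, -0.044], [-0.005, -1.0, -0.003], [-0.044, 0.003, -0.999]]
wrist_force: [-0.3, -0.2, 0.3]
gripper_width: 0.007
```

```bash
python3 - <<'E'
from h import *
T=optics.capture("top");S=optics.capture("scene")
def uc(p,u0,v0,s): return ((np.array(p)+.5)/s-.5)+[u0,v0]
t1=lambda p:uc(p,190,130,4.8); s1=lambda p:uc(p,185,190,4.6)
def tri(a,b):
    d1=ray(T,*a);d2=ray(S,*b);e1=np.array(T["eye"]);e2=np.array(S["eye"])
    d1=d1/np.linalg.norm(d1);d2=d2/np.linalg.norm(d2)
    t=np.linalg.lstsq(np.stack([d1,-d2],1),e2-e1,rcond=None)[0]
    p,q=e1+t[0]*d1,e2+t[1]*d2; return ((p+q)/2).round(4),np.linalg.norm(p-q).round(4)
for n,a,b in(("pad",(220,262),(282,147)),("nut",(255,255),(310,115)),("rod",(293,256),(350,92)),("steel",(345,250),(402,60)),("button",(157,187),(183,183))): print(n,tri(t1(a),s1(b)))
f0=cv2.imread("pics/scene0.png"); cv2.imwrite("pics/hs.png",cv2.resize(f0[160:270,225:325],None,fx=6,fy=6,interpolation=cv2.INTER_CUBIC)[:600])
f0=cv2.imread("pics/top0.png"); cv2.imwrite("pics/ht.png",cv2.resize(f0[150:230,205:300],None,fx=7,fy=7,interpolation=cv2.INTER_CUBIC))
E
python3 g.py .4 .055 .15 -.2 1
```

```text
pad (array([0.5879, 0.0211, 0.1169]), np.float64(0.0012))
nut (array([0.5895, 0.0054, 0.1267]), np.float64(0.0021))
rod (array([ 0.5874, -0.0123,  0.1332]), np.float64(0.0005))
steel (array([ 0.5881, -0.0366,  0.1391]), np.float64(0.0028))
button (array([0.6334, 0.0534, 0.0627]), np.float64(0.0016))
t 15.9 tcp [0.4073 0.0538 0.0543] yaw -0.24 F [-0.2 -0.1 -0.5] w 0.0018383560738285136
units [-0.47 -0.03 -3.81] spin -0.0 per row [-0.473 -0.03  -3.81 ] -0.005
```

View pics/hs.png

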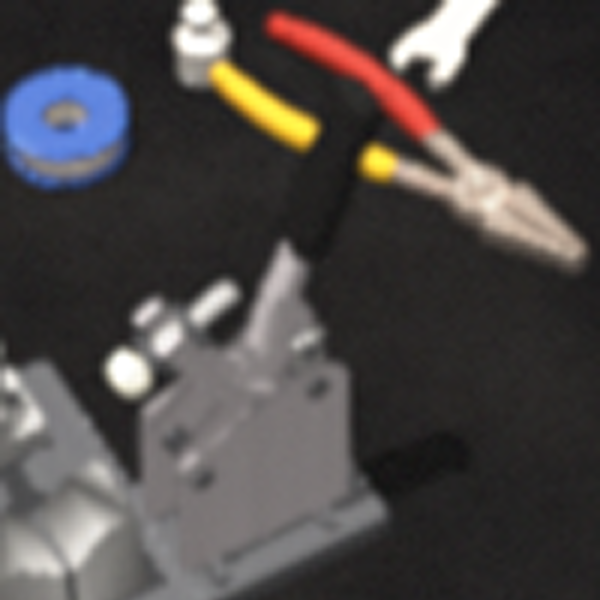

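View pics/ht.png

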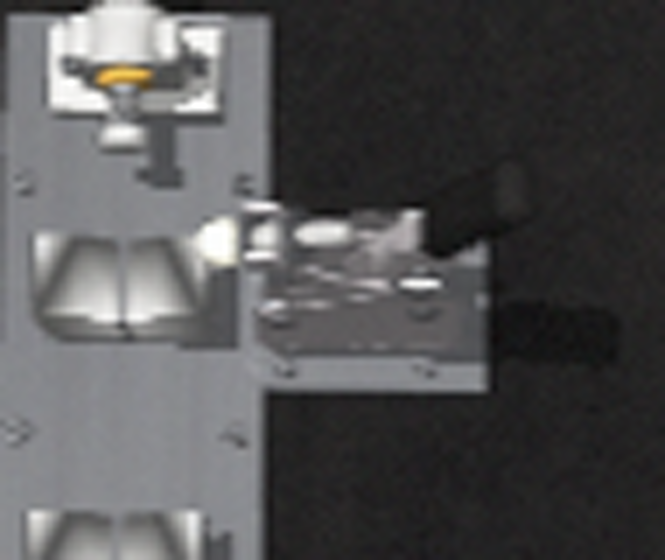

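Request:
servo_tool([
  {"slide": [0,0,-0.8],"spin": 0},
  {"slide": [0,0,-0.95],"spin": 0},
  {"slide": [0,0,-0.95],"spin": 0},
  {"slide": [0,0,-0.95],"spin": 0},
  {"slide": [0,0,-0.95],"spin": 0},
  {"slide": [0.3,0.1,-0.95],"spin": 0},
  {"slide": [0.8,0.2,-0.8],"spin": 0},
  {"slide": [0.9,0.3,-0.6],"spin": 0},
  {"slide": [0.9,0.3,-0.2],"spin": 0},
  {"slide": [0.9,0.3,0],"spin": 0},
])

```text
time_s: 16.9
tcp_pos: [0.528, 0.0292, 0.2516]
ee_rot: [[1.0, 0.008, 0.005], [0.008, -1.0, 0.009], [0.005, -0.009, -1.0]]
wrist_force: [-0.7, 0.8, -0.8]
gripper_width: 0.007
```

```bash
python3 g.py .588 -.008 .24 -0.2 4;python3 - <<'E'
from h import *
a=optics.capture("top"); crop(a,190,130,80,140,4,"pics/k1.png");b=optics.capture("scene"); crop(b,150,170,200,150,4,"pics/k2.png")
cv2.imwrite("pics/m5.png",np.hstack([cv2.resize(cv2.imread("pics/k1.png"),(320,560)),cv2.resize(cv2.imread("pics/k2.png"),(480,560))]))
E
```

```text
t 16.9 tcp [0.528  0.0292 0.2516] yaw 0.46 F [-0.7  0.8 -0.8] w 0.006981653742012095
units [2.39 1.51 0.46] spin 0.08 per row [0.596 0.378 0.115] 0.021
```

View pics/m5.png

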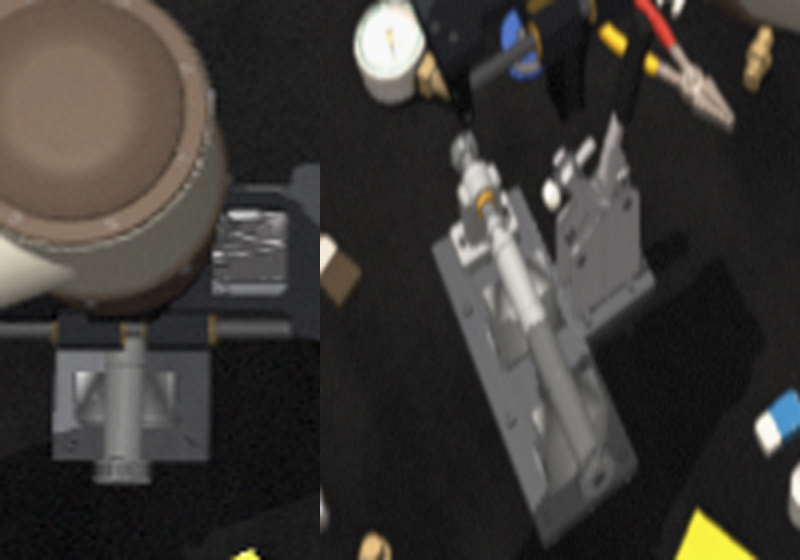

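Request:
servo_tool([
  {"slide": [0.6,0.4,0.1],"spin": 0.02},
  {"slide": [0.6,0.4,0.1],"spin": 0.02},
  {"slide": [0.6,0.4,0.1],"spin": 0.02},
  {"slide": [0.55,0.3,0.1],"spin": 0.02},
  {"slide": [0,0,0.5],"spin": 0},
  {"slide": [0,0,0.6],"spin": 0},
])

```text
time_s: 17.6
tcp_pos: [0.5957, -0.0081, 0.2167]
ee_rot: [[1.0, -0.003, 0.023], [-0.004, -1.0, 0.01], [0.023, -0.01, -1.0]]
wrist_force: [0.1, -0.3, -0.5]
gripper_width: 0.004
```

```bash
python3 g.py .588 -.01 .168 -0.2 1;python3 - <<'E'
from h import *
a=optics.capture("top"); crop(a,190,130,120,120,4,"pics/k1.png");b=optics.capture("scene"); crop(b,150,150,200,150,4,"pics/k2.png")
cv2.imwrite("pics/m6.png",np.hstack([cv2.resize(cv2.imread("pics/k1.png"),(320,320)),cv2.resize(cv2.imread("pics/k2.png"),(480,360))[:320]]))
E
```

```text
t 17.6 tcp [ 0.5957 -0.0081  0.2167] yaw -0.21 F [ 0.1 -0.3 -0.5] w 0.004371201438368944
units [-0.35  0.1   1.94] spin -0.0 per row [-0.355  0.099  1.941] -0.001
```

View pics/m6.png

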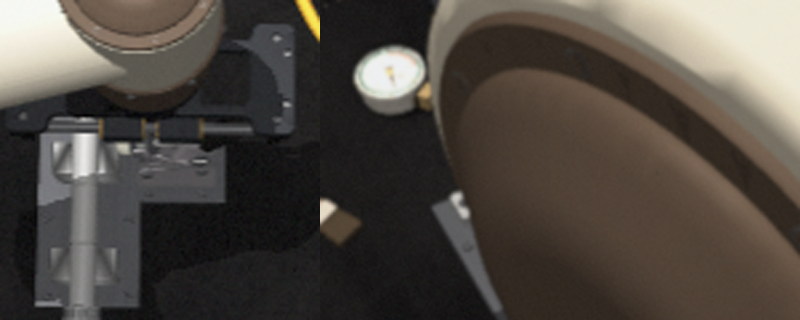

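Request:
servo_tool([
  {"slide": [-0.2,0.05,0.5],"spin": 0},
  {"slide": [-0.15,0.05,0.6],"spin": 0},
  {"slide": [-0.1,0,0.5],"spin": 0},
  {"slide": [-0.05,0,0.3],"spin": 0},
])

```text
time_s: 18.1
tcp_pos: [0.5824, -0.0084, 0.1688]
ee_rot: [[1.0, 0.0, 0.025], [-0.0, -1.0, 0.01], [0.025, -0.01, -1.0]]
wrist_force: [-0.0, 0.2, -0.2]
gripper_width: 0.007
```

```bash
python3 g.py .588 -.03 .168 -0.2 1
```

```text
t 18.1 tcp [ 0.5824 -0.0084  0.1688] yaw -0.01 F [-0.   0.2 -0.2] w 0.006625259414962982
units [0.22 0.86 0.03] spin 0.02 per row [0.225 0.863 0.027] 0.023
```

Request:
servo_tool([
  {"slide": [0.15,0.3,0],"spin": 0},
  {"slide": [0.1,0.3,0],"spin": 0},
  {"slide": [0,0.15,0],"spin": 0},
  {"slide": [0,0.15,0],"spin": 0},
])

```text
time_s: 18.5
tcp_pos: [0.59, -0.0319, 0.1705]
ee_rot: [[1.0, 0.002, 0.028], [0.002, -1.0, 0.01], [0.028, -0.01, -1.0]]
wrist_force: [0.5, 0.2, 1.1]
gripper_width: 0.002
```

Request:
servo_tool([
  {"slide": [-0.03,0.2,0.05],"spin": 0},
  {"slide": [-0.03,0.2,0.05],"spin": 0},
  {"slide": [-0.03,0.2,0.08],"spin": 0},
])

```text
time_s: 18.8
tcp_pos: [0.5889, -0.0483, 0.167]
ee_rot: [[0.999, 0.002, 0.032], [0.001, -1.0, 0.01], [0.032, -0.01, -0.999]]
wrist_force: [0.4, -0.4, 1.3]
gripper_width: 0.007
```

Request:
servo_tool([
  {"slide": [-0.03,0.2,0.15],"spin": 0},
  {"slide": [-0.03,0.2,0.15],"spin": 0},
  {"slide": [-0.03,0.2,0.15],"spin": 0},
])

```text
time_s: 19.1
tcp_pos: [0.5881, -0.0643, 0.1562]
ee_rot: [[0.999, 0.002, 0.036], [0.002, -1.0, 0.01], [0.036, -0.01, -0.999]]
wrist_force: [1.0, 1.5, 4.0]
gripper_width: 0.003
```

Run:
```python
from h import *
print(sense()["moment"])
a=optics.capture("top"); crop(a,190,100,160,140,4,"pics/k1.png"); cv2.imwrite("pics/m7.png",cv2.imread("pics/k1.png"))
```

```text
[ 0.33901944 -0.07735312  0.01572489]
```

View pics/m7.png

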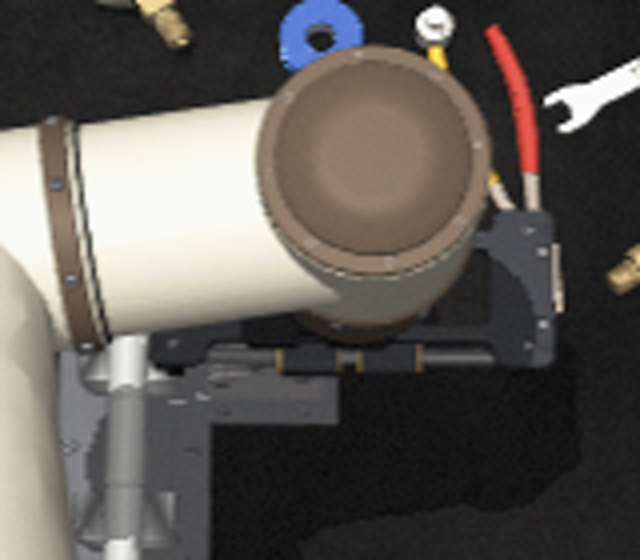

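Request:
servo_tool([
  {"slide": [-0.03,0.12,0.25],"spin": 0},
  {"slide": [-0.03,0.12,0.25],"spin": 0},
  {"slide": [-0.03,0.1,0.25],"spin": 0},
])

```text
time_s: 19.45
tcp_pos: [0.5876, -0.0723, 0.1374]
ee_rot: [[0.999, 0.002, 0.039], [0.001, -1.0, 0.013], [0.039, -0.013, -0.999]]
wrist_force: [0.6, 3.4, 1.9]
gripper_width: 0.008
```

Request:
servo_tool([
  {"slide": [-0.03,0.1,0.25],"spin": 0},
  {"slide": [-0.03,0.1,0.25],"spin": 0},
  {"slide": [-0.03,0.1,0.25],"spin": 0},
])

```text
time_s: 19.75
tcp_pos: [0.5861, -0.0798, 0.1164]
ee_rot: [[0.999, 0.003, 0.039], [0.002, -1.0, 0.012], [0.039, -0.012, -0.999]]
wrist_force: [0.5, 1.9, 1.8]
gripper_width: 0.006
```

Request:
servo_tool([
  {"slide": [0,0.12,0.2],"spin": 0},
  {"slide": [0,0.12,0.2],"spin": 0},
  {"slide": [0,0.1,0.2],"spin": 0},
])

```text
time_s: 20.05
tcp_pos: [0.5855, -0.0891, 0.0996]
ee_rot: [[0.999, 0.003, 0.036], [0.002, -1.0, 0.012], [0.036, -0.012, -0.999]]
wrist_force: [-6.2, 11.8, 21.1]
gripper_width: 0.007
```

Request:
servo_tool([
  {"slide": [0,-0.05,0.12],"spin": 0},
  {"slide": [0,0,0.12],"spin": 0},
])

```text
time_s: 20.25
tcp_pos: [0.5858, -0.0889, 0.0997]
ee_rot: [[0.999, 0.005, 0.036], [0.005, -1.0, 0.009], [0.036, -0.009, -0.999]]
wrist_force: [-7.6, 7.4, 20.4]
gripper_width: 0.004
```

Request:
servo_tool([
  {"slide": [0,0,-0.5],"spin": 0},
  {"slide": [0,0,-0.9],"spin": 0},
  {"slide": [0,0,-0.9],"spin": 0},
  {"slide": [0,0,-0.9],"spin": 0},
  {"slide": [0,0,-0.9],"spin": 0},
  {"slide": [0,0,-0.9],"spin": 0},
  {"slide": [-0.7,0.5,-0.7],"spin": 0},
  {"slide": [-0.7,0.8,0],"spin": 0},
  {"slide": [-0.7,0.9,0],"spin": 0},
  {"slide": [-0.7,0.9,0],"spin": 0},
])

```text
time_s: 21.25
tcp_pos: [0.5064, -0.1728, 0.2408]
ee_rot: [[1.0, 0.007, 0.025], [0.007, -1.0, 0.006], [0.025, -0.005, -1.0]]
wrist_force: [-0.3, 0.1, 0.0]
gripper_width: 0.006
```

Request:
servo_tool([
  {"slide": [-0.6,0.95,0],"spin": 0},
  {"slide": [-0.6,0.95,0],"spin": 0},
  {"slide": [-0.5,0.95,0],"spin": 0},
  {"slide": [-0.4,0.95,0],"spin": 0},
  {"slide": [-0.3,0.95,0],"spin": 0},
  {"slide": [-0.3,0.95,0],"spin": 0},
  {"slide": [0,0.5,0],"spin": 0},
])

```text
time_s: 21.95
tcp_pos: [0.4293, -0.3368, 0.2341]
ee_rot: [[1.0, 0.003, 0.014], [0.003, -1.0, 0.007], [0.014, -0.007, -1.0]]
wrist_force: [0.5, 0.6, 0.5]
gripper_width: 0.006
```

Run:
```python
from h import *
a=optics.capture("top"); crop(a,190,120,110,150,4,"pics/k1.png");b=optics.capture("scene"); crop(b,185,170,130,150,4,"pics/k2.png")
cv2.imwrite("pics/m8.png",np.hstack([cv2.resize(cv2.imread("pics/k1.png"),(400,545)),cv2.resize(cv2.imread("pics/k2.png"),(400,462))[:545] if 0 else cv2.resize(cv2.imread("pics/k2.png"),(400,545))]))
cv2.imwrite("pics/full.png",a["frame"][:,:,::-1])
```

```text
(no output)
```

View pics/m8.png

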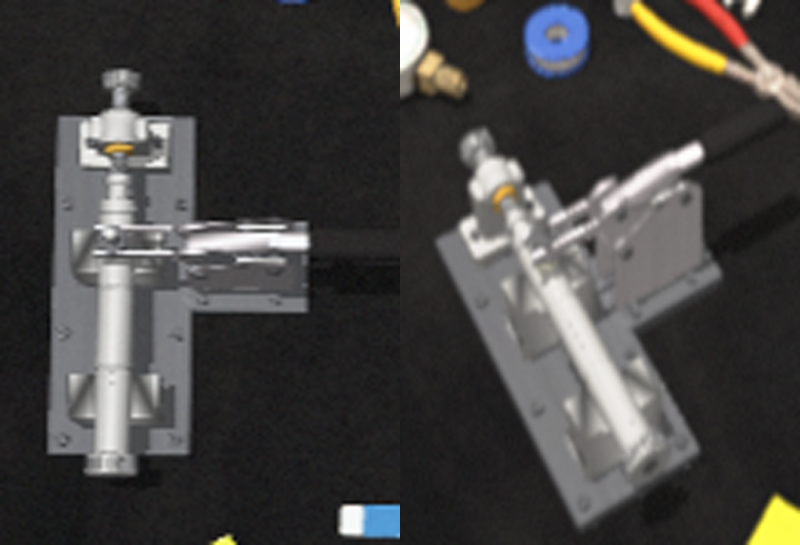

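View pics/full.png

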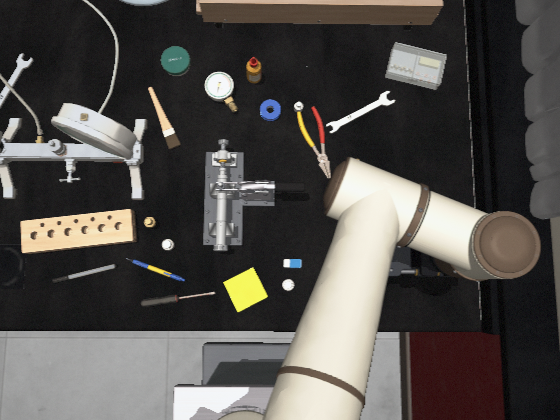

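Run:
```python
from h import *
a=optics.capture("top");b=optics.capture("scene"); crop(a,200,140,50,60,8,"pics/k1.png"); crop(b,195,200,60,70,8,"pics/k2.png")
cv2.imwrite("pics/m9.png",np.hstack([cv2.imread("pics/k1.png")[:480],cv2.resize(cv2.imread("pics/k2.png"),(400,480))]))
crop(a,255,175,70,35,10,"pics/m10.png")
for x in (.448,.628): print(x,proj(a,[x,.0545,.06]),proj(b,[x,.0545,.06]))
for z in(.095,.102,.12): print("grip end",z,proj(b,[.588,-.13,z]),proj(b,[.588,-.07,z]),proj(a,[.588,-.13,z]))
crop(b,230,160,110,90,7,"pics/m11.png")
```

```text
0.448 [220.64230561 250.86363717] [267.88350248 298.04587971]
0.628 [222.17118021 171.34410591] [224.83905161 232.10426951]
grip end 0.095 [310.18857021 198.64906785] [285.8589632  210.06841137] [304.68383424 186.36180328]
grip end 0.102 [310.32415592 196.45463446] [285.85585647 207.89479515] [304.91885336 185.76198015]
grip end 0.12 [310.68000535 190.69526741] [285.84769929 202.18762832] [305.53637382 184.18592518]
```

View pics/m9.png

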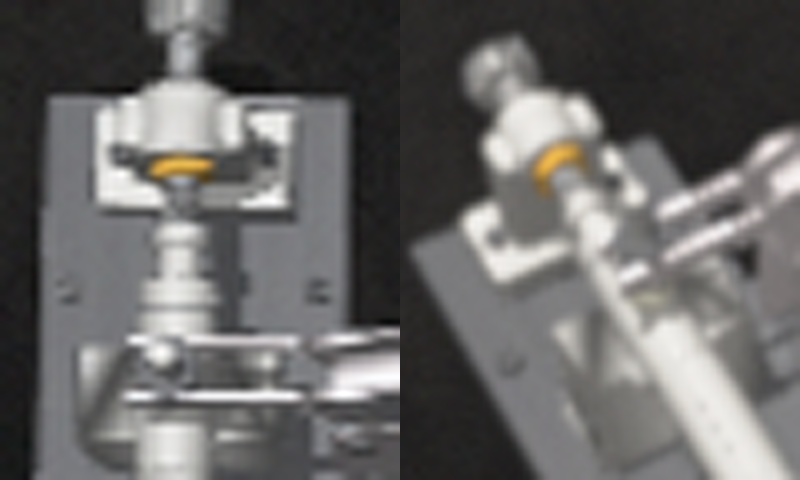

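View pics/m11.png

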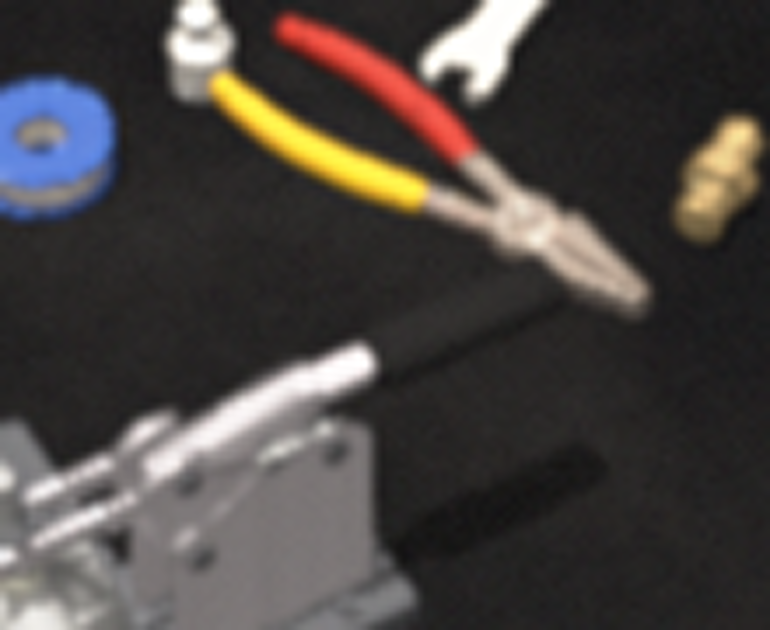

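```bash
python3 -c "
from station import r,sense
print(sense()['time_s']); print(r.finish_job()); print(sense()['time_s'])"
```

```text
22.15
the job is handed in; nothing more can be done
None
the job is handed in; nothing more can be done
```

The piston is in both vee blocks with its nose against the stop and the toggle clamp shut over it. I handed the job in at about 22 s, with the robot clear of everything.

- **Piston against the stop:** I pushed it from behind with the closed fingers. It slid at about 3–6 N, then stopped moving while the push rose to 10 N. That is under the 15 N limit. In the last pictures the nose shows no visible gap to the button and the piston lies level in both vees.
- **Clamp:** I pressed the handle down until it went rigid at about 21 N, with the fingertip at z ≈ 0.100 m (about 0.102 m expected). The last pictures show the handle level and the clamp arm across the piston over the far block. I did not test the clamp's hold by pulling on it.
- **One thing went wrong:** on the first try at laying the piston in, about 54 N showed at the wrist. I think the fingertips landed on top of the near block, because I was about 10 mm too far back. I lifted off, moved forward and set the piston down with light contact. The 54 N is under the 120 N wrist limit, but if that contact counts as the gripper's body, it is over the 40 N limit.
- **Other things on the bench:** the eraser and the loose fitting look unmoved in the last top picture.

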